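# Kit a stripped speaker and slide it over to the next table

### The arm

A 6-joint arm with a two-finger parallel gripper is mounted at the origin on the work surface. World frame = base frame: x ahead of the robot, y to its left, z up, the work surface at z = 0. Lengths are in mm, angles in rad, forces in N, time in s.
With the tool pointing down it reaches from about 150 to 775 mm from the base axis. Payload 6.1 kg.
Tool frame: the origin (TCP) lies between the finger pads; the fingertips stand 14 mm ahead of it and the grasp point (between the pads) lies 5 mm behind it; z points along the fingers, y is the line along which they close (so a half turn about z gives the same grasp; the last joint's range is limited). The gripper opens to 85 mm and grips with 20 to 120 N. Pads are 22 mm wide; open, the fingers measure 114 mm over their backs; the gripper's body (76 mm by 85 mm) begins 54 mm behind the grasp point. The pads swing forward as they close: fully open they stand 13 mm farther back than shut.
Start: joints at [1.306, 0.126, -0.04, 1.405, 0, 1.571], TCP at [137.395, 506.686, 245.295] pointing down, gripper open.
Joint ranges: [-2.72, 2.72], [-0.95, 1.95], [-1.27, 1.35], [-1.78, 2.02], [-1.46, 1.47], [-3.14, 3.14]. Speed limits (rad/s): [2.39, 2.39, 3.01, 3.14, 3.14, 3.14].

### API

Orientations are given as [roll, pitch, yaw] about the fixed x, y, z axes, in that order (R = Rz(yaw) Ry(pitch) Rx(roll)).
In Python, from cell import robot gives the robot as it stands.
- The arm moves only by the tool play_rows, never from a script. Its argument "moves" is a list of rows, each an object of numbers: "x", "y", "z": the shift along the world's x, y, z in mm; "rx", "ry", "rz": the turn, a rotation vector about the world's x, y, z in degrees. A call has 1 to 10 rows; each row shifts and turns the commanded pose from where the row before left it; what a row does not reach is not made up. A row lasts 1/8 s, in which the tool goes at most 62.5 mm and 10.7 degrees, less where a joint would pass 70% of its speed; a pose out of reach is approached as far as the arm can. A call with a gripper value outside its range is refused whole. "fingers" is the opening, from 0 (shut) to 1 (fully open), set as the call begins (left out, the last holds). The fingers move at their own pace and stop on an object; "squeeze" is the grip in N (left out, the last holds). Time passes only in rows, so rows that do not move let the fingers close. It gives the time, the measured TCP pose, the force, the opening and the grip force at its end, in the units of the state.
- robot.get_state(): the state, without advancing time (a new reading comes with each control period).
- robot.capture(name): name is "scene" or "top" or "wrist"; returns a dict with "pixels" (420x560x3 uint8, red, green, blue), "fx", "fy", "cx", "cy" (pixels), "rvec" (rotation vector, rad) and "tvec" (3), from world to camera coordinates, as OpenCV has them; the wrist camera has in their place "hand_eye" (4x4, takes a point from camera to tool coordinates, whose origin is the TCP and whose axes are the flange's). Camera axes: x right, y down, z forward; pixel columns grow to the right and rows downward; lengths in mm; the calibration is good to about 2 mm. The wrist camera is an equidistant fisheye: a pixel r from the principal point sees the ray r / f radians off the axis. A picture is of the moment at which its call begins: read the wrist's pose just before it. There is no depth.
- robot.job_done(): hands the job in; it is judged then, once.
The state is a dict: "time": time; "joint_pos": joint angles; "joint_velocities": joint speeds; "effort": joint torques, N m; "ee_pos": TCP position; "ee_rot": TCP orientation; "force": force on the tool from outside, world axes, zero at the start; "torque": the same for the moment, N m; "width": opening from 0.0 (shut) to 1.0 (fully open); "grasp_force": force on a finger pad.
Only numpy, scipy, OpenCV 4.12 (cv2) and the standard library are available. Lean on these libraries where they do the work, as an engineer would, in place of code of your own. Each camera call takes 0.05 s, during which the arm holds its last target. There are 200 camera calls.

### The job

The circuit board of a taken-apart speaker already lies in the long bay of the kit tray; load the rest on this table: first the low drive unit, still magnet up, into one of the two square bays, and only then the tall housing, upright, into the other, so that it is never in the way; set each down gently, flat on the bay floor. Then slide the loaded tray, without lifting it, level and steadily across the gap onto the neighbouring table until the whole tray is past the gap. Keep the housing standing and the board in its bay, and leave the spray can, screwdriver, power adapter and pliers alone.

Things in the scene. Friction and masses are not known exactly. Their poses are not given: they have to be found in the camera images.
- tray: Loose grey plastic kit tray, 158 (x) x 156 (y) mm outside, 20 mm high, about 0.4 kg. Origin: centre of its underside. Floor 4 mm, outer walls 5 mm thick, 20 mm high; dividers 4 mm thick, 16 mm high. One long bay along its -y side; two square bays on its +y side, which faces the gap (within 0.25 rad). Loaded it slides at 3 to 12 N; pushed low on the -y wall it stays level and bridges the gap.
- bay_long (a point): Centre of the floor of the tray's long bay, 4 mm above the tray's underside: 148 mm along the tray's x, 70 mm along its y. The axes are the tray's.
- bay_sq1 (a point): Centre of the floor of the square bay on the tray's +x side (72 x 72 mm), 4 mm above the tray's underside.
- bay_sq2 (a point): Centre of the floor of the square bay on the tray's -x side (72 x 72 mm), 4 mm above the tray's underside.
- corner1 (a point): Outer bottom corner of the tray at its +x, +y.
- corner2 (a point): Outer bottom corner of the tray at its -x, +y.
- corner3 (a point): Outer bottom corner of the tray at its -x, -y.
- corner4 (a point): Outer bottom corner of the tray at its +x, -y.
- board: Loose green amplifier board, 130 (x) x 58 (y) mm, 0.1 kg, already lying in the tray's long bay on 6 mm brass feet; origin under its centre at the feet's underside, z up. Tallest on it: a finned aluminium heatsink on its middle, 50 (x) x 30 (y) mm, top 40 mm above the origin. It stays where it is.
- driver: Loudspeaker drive unit, the low part, loose, 0.22 kg, lying face down: dark steel flange 62 mm across, 5 mm thick; basket narrowing from 55 mm to 44 mm at 17 mm; on top the round magnet, 44 mm across, from 17 to 39 mm above the origin. Origin: centre of the flange's underside, z up. Grip the magnet, fingertips about 17 to 20 mm above the origin. 5 mm play each way in a square bay.
- housing: Speaker housing, the tall part: a round upright sleeve, black plastic ends with grey fabric middle, 62 mm across, 150 mm high, closed at the bottom, open at the top, wall 3 mm, rigid, loose, about 0.2 kg. Origin: centre of its underside, z up. Grip it across the outside (62 mm) near the top. 5 mm play each way in a square bay.
- main_edge (a point): Point on the edge of the robot's table at the gap, level with the table top (z = 0). The edge runs along world x; the robot's table lies on the -y side.
- side_edge (a point): Point on the edge of the neighbouring table at the gap, level with its top, which is at the same height (z = 0). The edge runs along world x; that table lies on the +y side, 0.68 m deep. The gap (25 to 45 mm) is open down to the floor. Where the tray arrives that table is free for 0.3 m from the gap, but for the pliers beyond, at larger x.
- spray_can: Bystander: spray can standing, 52 mm across, 190 mm high, orange band and red cap. Origin: centre of its underside.
- screwdriver: Bystander: dark cordless screwdriver lying along its x, 200 mm long, 41 mm high. Origin under its middle.
- adapter: Bystander: black power adapter block, 52 x 112 mm, 32 mm high. Origin: centre of its underside.
- pliers: Bystander: pliers with blue handles lying on the neighbouring table, 175 mm long along x, 60 mm wide, 17 mm high. Origin near the middle of the handles.
Not all that is in view belongs to the job. Several things have the shape of the tray; the one meant has the colours described above.

How it is judged (in metres and radians):
On the way, in this order (a step that is already met when the one before it is completed fails the run):
1. the drive unit lies magnet up in a square bay, the circuit board in the long bay (the housing not yet in) (x of board in the frame of bay_long between -0.014 and 0.014 m and y of board in the frame of bay_long between -0.01 and 0.01 m and z of board in the frame of bay_long between -0.004 and 0.004 m and angle between the z axis of board and the z axis of tray, either way round below 0.08 rad and angle between board's own z axis and vertical below 0.3 rad and angle between the x axis of board and the x axis of tray, either way round below 0.2 rad and ((x of driver in the frame of bay_sq1 between -0.009 and 0.009 m and y of driver in the frame of bay_sq1 between -0.009 and 0.009 m and z of driver in the frame of bay_sq1 between -0.004 and 0.004 m and angle between the z axis of driver and the z axis of tray, either way round below 0.08 rad and angle between driver's own z axis and vertical below 0.3 rad) or (x of driver in the frame of bay_sq2 between -0.009 and 0.009 m and y of driver in the frame of bay_sq2 between -0.009 and 0.009 m and z of driver in the frame of bay_sq2 between -0.004 and 0.004 m and angle between the z axis of driver and the z axis of tray, either way round below 0.08 rad and angle between driver's own z axis and vertical below 0.3 rad)) and height (world z) of tray between -0.004 and 0.004 m and angle between tray's own z axis and vertical below 0.03 rad), for 0.2 s.
2. the housing stands in the other square bay beside them, the tray still wholly on the robot's table (all of step 1 and ((x of housing in the frame of bay_sq1 between -0.009 and 0.009 m and y of housing in the frame of bay_sq1 between -0.009 and 0.009 m and z of housing in the frame of bay_sq1 between -0.004 and 0.004 m and angle between the z axis of housing and the z axis of tray, either way round below 0.08 rad and angle between housing's own z axis and vertical below 0.3 rad) or (x of housing in the frame of bay_sq2 between -0.009 and 0.009 m and y of housing in the frame of bay_sq2 between -0.009 and 0.009 m and z of housing in the frame of bay_sq2 between -0.004 and 0.004 m and angle between the z axis of housing and the z axis of tray, either way round below 0.08 rad and angle between housing's own z axis and vertical below 0.3 rad)) and y of each of corner1, corner2, corner3, corner4 in the frame of main_edge below 0 m), for 0.2 s.
3. the loaded tray stands wholly past the gap on the neighbouring table (all of step 1 and ((x of housing in the frame of bay_sq1 between -0.009 and 0.009 m and y of housing in the frame of bay_sq1 between -0.009 and 0.009 m and z of housing in the frame of bay_sq1 between -0.004 and 0.004 m and angle between the z axis of housing and the z axis of tray, either way round below 0.08 rad and angle between housing's own z axis and vertical below 0.3 rad) or (x of housing in the frame of bay_sq2 between -0.009 and 0.009 m and y of housing in the frame of bay_sq2 between -0.009 and 0.009 m and z of housing in the frame of bay_sq2 between -0.004 and 0.004 m and angle between the z axis of housing and the z axis of tray, either way round below 0.08 rad and angle between housing's own z axis and vertical below 0.3 rad)) and y of each of corner1, corner2, corner3, corner4 in the frame of side_edge above 0 m), for 0.2 s.
At the end, for the whole second after the job is handed in: All tray corners past the side table's edge, tray flat (4 mm, 0.03 rad). On their bay floors (4 mm, 0.08 rad): board lengthwise (0.2 rad) within 14 x 10 mm of the long bay's centre; driver, magnet up, and housing, upright, each within 9 mm in x and y of a square bay's centre. All at rest (0.02 m/s) (all of step 3 and linear speed of each of tray, board, driver, housing below 0.02 m/s); the robot touches nothing.
It fails at once if the tray sags into the gap or is tipped (tilt over 0.09 rad) (angle between tray's own z axis and vertical above 0.09 rad).
It fails at once if the tray is lifted off the tables instead of slid (over 15 mm) (height (world z) of tray above 0.015 m).
It fails at once if the housing is knocked over (tilt over 0.4 rad) (angle between housing's own z axis and vertical above 0.4 rad).
It fails at once if the drive unit or the housing is dropped or slammed into its bay (faster than 0.5 m/s within 30 mm of the bay floor) ((horizontal distance between driver and bay_sq1 below 0.02 m and z of driver in the frame of bay_sq1 below 0.03 m and linear speed of driver above 0.5 m/s) or (horizontal distance between driver and bay_sq2 below 0.02 m and z of driver in the frame of bay_sq2 below 0.03 m and linear speed of driver above 0.5 m/s) or (horizontal distance between housing and bay_sq1 below 0.02 m and z of housing in the frame of bay_sq1 below 0.03 m and linear speed of housing above 0.5 m/s) or (horizontal distance between housing and bay_sq2 below 0.02 m and z of housing in the frame of bay_sq2 below 0.03 m and linear speed of housing above 0.5 m/s)).
It fails at once if the spray can, screwdriver, power adapter or pliers are shifted by more than 20 mm (distance of any of spray_can, screwdriver, adapter, pliers from where it was at the start of the episode above 0.02 m).
It also fails if it takes over 64 s, if anything falls off the work surface, if the arm or the gripper's body presses on something with over 40 N, if the wrist force passes 120 N, or if a joint passes its speed limit or range.

## Working session

There is one attempt and no reset: what is moved stays moved. The work goes in short steps, Python scripts to look and compute and a tool call to move; the robot and the scene stay as the last step left them, time stands still between calls to the robot, and variables do not carry over. Pictures are saved under pics/ and viewed, at most 10 in all, crops included, and the job is handed in when it is done.

Besides the shell and the picture viewer there is one more tool, called after "Call:" as name(argument=value, ...) on one line, values as JSON. play_rows: Moves the arm, as the interface text tells. Its arguments: {"type":"object","properties":{"moves":{"type":"array","items":{"type":"object","properties":{"x":{"type":"number"},"y":{"type":"number"},"z":{"type":"number"},"rx":{"type":"number"},"ry":{"type":"number"},"rz":{"type":"number"}}}},"fingers":{"type":"number"},"squeeze":{"type":"number"}},"required":["moves"]}

```bash
mkdir -p pics; cat > h.py <<'E'
import numpy as np, cv2, pickle
from cell import robot
from scipy.spatial.transform import Rotation as R
def cap(n,name):
    s=robot.get_state(); c=robot.capture(n); c['state']=s
    cv2.imwrite(f'pics/{name}.png',c['pixels'][:,:,::-1]); pickle.dump(c,open(f'pics/{name}.pkl','wb')); return c
def load(name): return pickle.load(open(f'pics/{name}.pkl','rb'))
def ray(c,u,v):
    if 'hand_eye' in c:
        a=np.array([(u-c['cx'])/c['fx'],(v-c['cy'])/c['fy']]); t=np.hypot(*a)
        d=np.array([*(a/max(t,1e-9)*np.sin(t)),np.cos(t)])
        H=np.array(c['hand_eye']); s=c['state']; Rt=R.from_euler('xyz',s['ee_rot']).as_matrix()
        return Rt@H[:3,3]+np.array(s['ee_pos']), Rt@H[:3,:3]@d
    Rm=R.from_rotvec(np.ravel(c['rvec'])).as_matrix()
    return -Rm.T@np.ravel(c['tvec']), Rm.T@np.array([(u-c['cx'])/c['fx'],(v-c['cy'])/c['fy'],1])
def pt(c,u,v,z=0):
    o,d=ray(c,u,v); return np.round(o+d*(z-o[2])/d[2],1)
def proj(c,p):
    if 'hand_eye' in c: raise ValueError
    return cv2.projectPoints(np.array([p],float),np.ravel(c['rvec']),np.ravel(c['tvec']),np.array([[c['fx'],0,c['cx']],[0,c['fy'],c['cy']],[0,0,1]]),None)[0].ravel()
E
python3 - <<'E'
from h import *
a=cap('scene','s0');b=cap('top','t0')
cv2.imwrite('pics/st.png',cv2.resize(np.vstack([a['pixels'],b['pixels']])[:,:,::-1],(0,0),fx=.7,fy=.7))
cv2.imwrite('pics/tbig.png',cv2.resize(b['pixels'][:,:,::-1],(784,588)))
print(robot.get_state())
for c in(a,b): print(ray(c,280,210),c['fx'])
E
```

```text
{'time': 0.1, 'joint_pos': array([ 1.30598828e+00,  1.26349061e-01, -4.04763810e-02,  1.40540143e+00,
       -3.83801434e-06,  1.57080293e+00]), 'joint_velocities': array([-1.85868651e-03, -1.14244963e-03,  3.89617282e-03, -5.69290729e-04,
        7.00088206e-05,  8.73898067e-04]), 'effort': array([-5.46249994e-04, -4.36905026e+01,  3.53603196e+01,  1.38303384e-02,
        8.00081921e-05,  8.83682418e-06]), 'ee_pos': array([137.31883943, 506.37770662, 244.60493385]), 'ee_rot': array([-3.14016211e+00,  3.84746335e-06,  2.87677801e+00]), 'force': array([ 0.14754844, -0.46707199,  1.05479468]), 'torque': array([-0.05232296, -0.03185008, -0.01453595]), 'grasp_force': 0.0, 'width': 1.000980437997983}
(array([1291.3713396 , -115.23113456,  727.88387659]), array([-0.76948755,  0.05970292, -0.63607597])) 394.0525427307581
(array([ 282.39861497,  -51.16047675, 1105.01366878]), array([ 0.15695732,  0.01472387, -0.98752273])) 449.5198868529231
```

View pics/tbig.png

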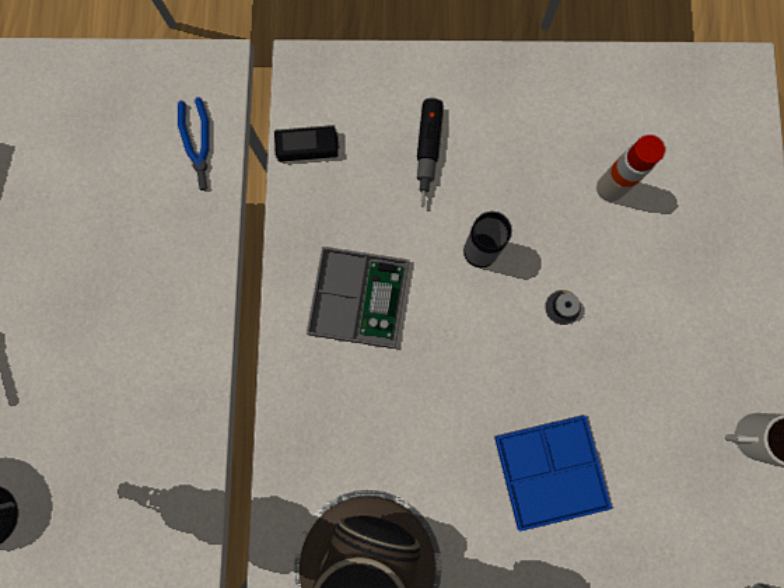

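View pics/s0.png

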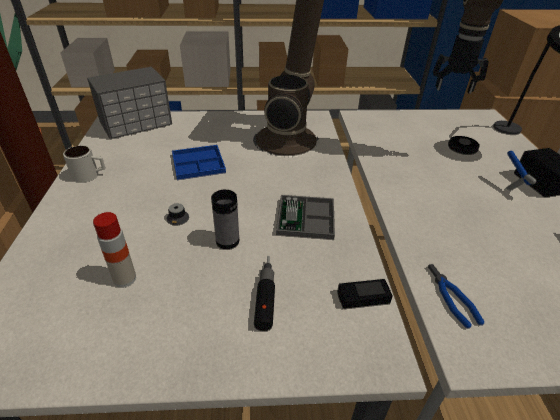

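The first picture (top view, 1.4x) shows the grey tray with the green board at (360,298) and a blue tray at (553,472). The task asks for the grey one holding the board. The housing is at (488,238), the driver at (565,306), the adapter at (307,143), the screwdriver at (430,150), the can at (630,168) and the pliers at (197,140). The gap runs at about (255,250). The scene view agrees. I'll confirm in an enlarged crop.

```bash
python3 - <<'E'
from h import *
b=load('t0'); p=b['pixels'][140:260,160:440,::-1]
g=cv2.resize(p,None,fx=2.85,fy=2.85,interpolation=cv2.INTER_CUBIC)
for i in range(160,440,20):
    x=int((i-160)*2.85); cv2.line(g,(x,0),(x,5),(0,0,255),1); cv2.putText(g,str(i),(x,14),0,.33,(0,0,255),1)
for i in range(140,260,20):
    y=int((i-140)*2.85); cv2.line(g,(0,y),(5,y),(0,0,255),1); cv2.putText(g,str(i),(6,y+4),0,.33,(0,0,255),1)
cv2.imwrite('pics/crop.png',g)
E
```

```text
(no output)
```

View pics/crop.png

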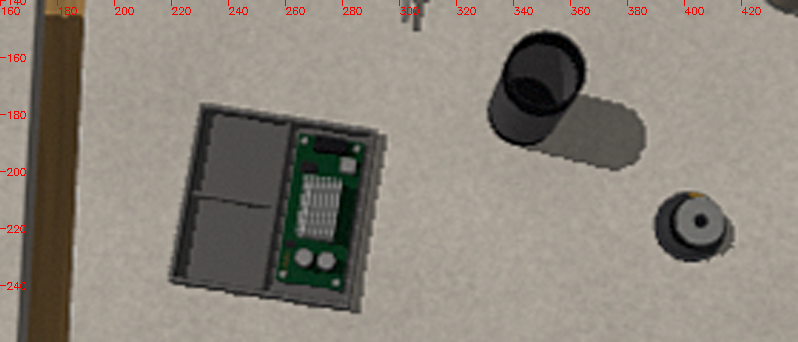

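The crop confirms the grey tray with the green board. Its rim corners are at crop (203,103), (168,281), (350,308) and (377,131). The housing rim centre is at (546,74), the magnet top centre at (700,220), and the main table edge at about x=85 (top) to 68 (bottom).

```bash
python3 - <<'E'
from h import *
b=load('t0'); f=lambda x,y,z: pt(b,160+x/2.85,140+y/2.85,z)
T=[f(*q,20) for q in((203,103),(168,281),(350,308),(377,131))]
print('tray',*T,np.mean(T,0))
print('tb',f(385,136,0),f(358,312,0))
print('bays',f(203+ (292-203)/2,155,4))
print('housing',f(546,74,150),'edges',f(506,74,150),f(585,74,150), 'driver',f(700,220,39))
print('edges',f(84,60,0),f(70,330,0),f(45,60,0),f(30,260,0))
print('heatsink',f(320,208,44))
t=1.4
for n,u,v,z in(('ad',307,143,32),('ad c',275,160,32),('ad c2',338,128,32),('scr tip',426,208,20),('scr end',432,100,40),('scr mid',430,150,40),('can',649,151,190),('pl tip',204,188,5),('pl end',183,100,10)): print(n,pt(b,u/t,v/t,z))
E
```

```text
tray [538.3  87.1  20. ] [382.9 111.9  20. ] [362.  -43.1  20. ] [515.2 -64.4  20. ] [449.6    22.875  20.   ]
tb [515.1 -71.7   0. ] [360.2 -49.9   0. ]
bays [495.9  48.6   4. ]
housing [ 533.4 -191.8  150. ] edges [ 533.1 -161.2  150. ] [ 533.7 -221.6  150. ] driver [ 438.1 -335.3   39. ]
edges [581.2 197.2   0. ] [341.4 197.9   0. ] [580.8 232.1   0. ] [401.5 235.8   0. ]
heatsink [443.6 -17.   44. ]
ad [726.5 121.9  32. ]
ad c [693.8 178.2  32. ]
ad c2 [755.6  66.8  32. ]
scr tip [611.  -93.5  20. ]
scr end [ 807.1 -102.4   40. ]
scr mid [712.  -99.2  40. ]
can [ 653.  -425.6  190. ]
pl tip [649.2 311.7   5. ]
pl end [818.  360.2  10. ]
```

Call:
play_rows(moves=[{"x":10,"y":-30,"rz":-4.6},{"x":17,"y":-48,"rz":-4.6},{"x":17,"y":-48,"rz":-4.6},{"x":17,"y":-48,"rz":-4.6},{"x":17,"y":-48,"rz":-4.6},{"x":17,"y":-48,"rz":-4.6},{"x":17,"y":-48,"rz":-4.6},{"x":17,"y":-48,"rz":-4.6},{"x":17,"y":-48,"rz":-4.6},{"x":17,"y":-48,"rz":-4.6}], fingers=1)

```text
$.moves[0]: bad value
```

Call:
play_rows(moves=[{"x":17,"y":-48,"z":-10,"rz":-4.6},{"x":17,"y":-48,"z":-10,"rz":-4.6},{"x":17,"y":-48,"z":-10,"rz":-4.6},{"x":17,"y":-48,"z":-10,"rz":-4.6},{"x":17,"y":-48,"z":-10,"rz":-4.6},{"x":17,"y":-48,"z":-10,"rz":-4.6},{"x":17,"y":-48,"z":-10,"rz":-4.6},{"x":19,"y":-44,"z":-10,"rz":-4.6},{}])

```text
$.moves[0]: bad value
```

```bash
python3 - <<'E'
from h import *
a=cap('wrist','w1'); print(a['state']['time'],a['state']['ee_pos'],a['state']['ee_rot'],a['fx'],a['cx'],a['cy'])
E
```

```text
0.1 [137.31883943 506.37770662 244.60493385] [-3.14016211e+00  3.84746335e-06  2.87677801e+00] 325.19226210127806 281.78517550363193 207.6592072897969
```

View pics/w1.png

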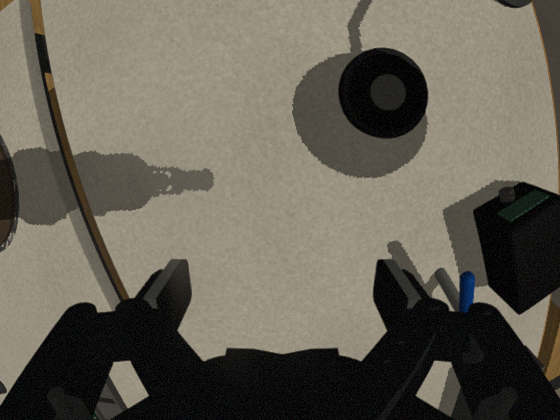

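The arm hasn't moved: the view still shows the start position, and the rows were rejected. They probably need all six keys.

Call:
play_rows(moves=[{"x":10,"y":-30,"z":0,"rx":0,"ry":0,"rz":-4.6},{"x":17,"y":-48,"z":0,"rx":0,"ry":0,"rz":-4.6},{"x":17,"y":-48,"z":0,"rx":0,"ry":0,"rz":-4.6},{"x":17,"y":-48,"z":0,"rx":0,"ry":0,"rz":-4.6},{"x":17,"y":-48,"z":0,"rx":0,"ry":0,"rz":-4.6},{"x":17,"y":-48,"z":0,"rx":0,"ry":0,"rz":-4.6},{"x":17,"y":-48,"z":0,"rx":0,"ry":0,"rz":-4.6},{"x":17,"y":-48,"z":0,"rx":0,"ry":0,"rz":-4.6},{"x":17,"y":-48,"z":0,"rx":0,"ry":0,"rz":-4.6},{"x":17,"y":-48,"z":0,"rx":0,"ry":0,"rz":-4.6}], fingers=1)

```text
time: 1.4
ee_pos: [300.5, 43.1, 245.4]
ee_rot: [3.141, 0.0, 2.072]
force: [1.8, 1.0, -0.1]
width: 0.992
grasp_force: 0.0
```

Call:
play_rows(moves=[{"x":17,"y":-48,"z":-10,"rx":0,"ry":0,"rz":-4.6},{"x":17,"y":-48,"z":-10,"rx":0,"ry":0,"rz":-4.6},{"x":17,"y":-48,"z":-10,"rx":0,"ry":0,"rz":-4.6},{"x":17,"y":-48,"z":-10,"rx":0,"ry":0,"rz":-4.6},{"x":17,"y":-48,"z":-10,"rx":0,"ry":0,"rz":-4.6},{"x":17,"y":-48,"z":-10,"rx":0,"ry":0,"rz":-4.6},{"x":17,"y":-48,"z":-10,"rx":0,"ry":0,"rz":-4.6},{"x":19,"y":-44,"z":-10,"rx":0,"ry":0,"rz":-4.2},{"x":0,"y":0,"z":0,"rx":0,"ry":0,"rz":0}])

```text
time: 2.52
ee_pos: [438.5, -337.4, 163.0]
ee_rot: [-3.139, -0.001, 1.436]
force: [-0.3, 0.6, 0.1]
width: 0.998
grasp_force: 0.0
```

```bash
python3 - <<'E'
from h import *
a=cap('wrist','w2'); print(a['state']['time'],a['state']['ee_pos'],a['state']['ee_rot'])
E
```

```text
2.525 [ 438.53260164 -337.37097263  163.01592887] [-3.13905106e+00 -1.25237645e-03  1.43583708e+00]
```

View pics/w2.png

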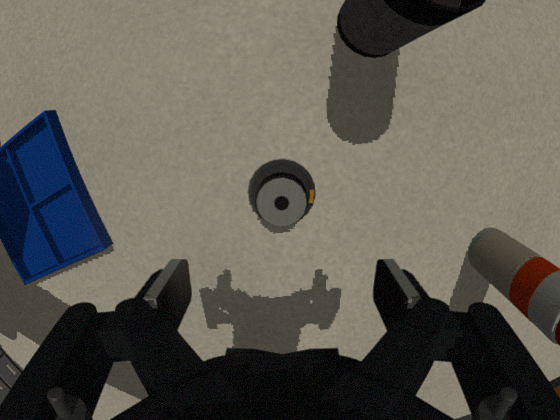

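The magnet top is centred at pixel (281,203), with its hole at the same spot. The housing is at the upper right, with its base at about (370,35).

```bash
python3 - <<'E'
from h import *
a=load('w2'); print(pt(a,281,203,39), pt(a,281.5,192,3),pt(a,372,55,0),pt(a,340,25,0))
E
```

```text
[ 438.3 -336.    39. ] [ 438.6 -335.5    3. ] [ 536.7 -220.     0. ] [ 511.2 -189.6    0. ]
```

Call:
play_rows(moves=[{"x":0,"y":1.5,"z":-35,"rx":0,"ry":0,"rz":0},{"x":0,"y":0,"z":-40,"rx":0,"ry":0,"rz":0},{"x":0,"y":0,"z":-35,"rx":0,"ry":0,"rz":0},{"x":0,"y":0,"z":-20,"rx":0,"ry":0,"rz":0},{"x":0,"y":0,"z":0,"rx":0,"ry":0,"rz":0}])

```text
time: 3.2
ee_pos: [437.1, -331.9, 34.4]
ee_rot: [-3.139, -0.002, 1.44]
force: [-0.4, 0.6, 0.6]
width: 1.003
grasp_force: 0.0
```

Call:
play_rows(moves=[{"x":0,"y":0,"z":0,"rx":0,"ry":0,"rz":0},{"x":0,"y":0,"z":0,"rx":0,"ry":0,"rz":0},{"x":0,"y":0,"z":0,"rx":0,"ry":0,"rz":0},{"x":0,"y":0,"z":0,"rx":0,"ry":0,"rz":0},{"x":0,"y":0,"z":0,"rx":0,"ry":0,"rz":0},{"x":0,"y":0,"z":0,"rx":0,"ry":0,"rz":0}], fingers=0, squeeze=40)

```text
time: 3.95
ee_pos: [439.1, -334.2, 37.0]
ee_rot: [3.139, 0.001, 1.439]
force: [-0.4, 1.4, 6.9]
width: 0.491
grasp_force: 39.9
```

Call:
play_rows(moves=[{"x":0,"y":0,"z":10,"rx":0,"ry":0,"rz":0},{"x":0,"y":0,"z":30,"rx":0,"ry":0,"rz":0},{"x":0,"y":0,"z":40,"rx":0,"ry":0,"rz":0},{"x":0,"y":20,"z":15,"rx":0,"ry":0,"rz":0},{"x":-3,"y":40,"z":0,"rx":0,"ry":0,"rz":0},{"x":-3,"y":45,"z":0,"rx":0,"ry":0,"rz":0},{"x":-3,"y":45,"z":0,"rx":0,"ry":0,"rz":0},{"x":-3,"y":45,"z":0,"rx":0,"ry":0,"rz":0},{"x":-3,"y":45,"z":0,"rx":0,"ry":0,"rz":0},{"x":-3,"y":45,"z":0,"rx":0,"ry":0,"rz":0}])

```text
time: 5.2
ee_pos: [419.1, -46.7, 129.8]
ee_rot: [-3.141, -0.0, 1.439]
force: [0.8, 0.8, -1.7]
width: 0.493
grasp_force: 41.1
```

Call:
play_rows(moves=[{"x":-2,"y":45,"z":0,"rx":0,"ry":0,"rz":0},{"x":-2,"y":40,"z":0,"rx":0,"ry":0,"rz":0},{"x":0,"y":20,"z":0,"rx":0,"ry":0,"rz":0},{"x":0,"y":10,"z":0,"rx":0,"ry":0,"rz":0},{"x":0,"y":0,"z":0,"rx":0,"ry":0,"rz":0},{"x":0,"y":0,"z":0,"rx":0,"ry":0,"rz":0}])

```text
time: 5.95
ee_pos: [416.2, 65.6, 130.2]
ee_rot: [-3.141, 0.0, 1.438]
force: [-0.4, -0.1, -2.0]
width: 0.495
grasp_force: 41.1
```

```bash
python3 - <<'E'
from h import *
a=cap('wrist','w3'); print(a['state']); 
cv2.imwrite('pics/w3b.png',cv2.resize(a['pixels'][:,:,::-1],(784,588)))
E
```

```text
{'time': 5.95, 'joint_pos': array([ 1.56633826e-01, -4.20796697e-02, -4.69467240e-01,  1.14382103e+00,
       -2.83542948e-04,  1.86029468e+00]), 'joint_velocities': array([-0.00978537,  0.00035414,  0.00265538,  0.00087169,  0.00153592,
       -0.00039351]), 'effort': array([ 4.54154089e-01, -3.23325741e+01,  3.51087999e+01,  6.86976942e-03,
        1.46464529e-02,  1.18526179e-03]), 'ee_pos': array([416.17253806,  65.64427448, 130.15817591]), 'ee_rot': array([-3.14127848e+00,  3.89435875e-04,  1.43793192e+00]), 'force': array([-0.37216384, -0.0773111 , -2.04540946]), 'torque': array([0.0111568 , 0.01774442, 0.06752021]), 'grasp_force': 41.1377477645874, 'width': 0.49533754805916114}
```

View pics/w3b.png

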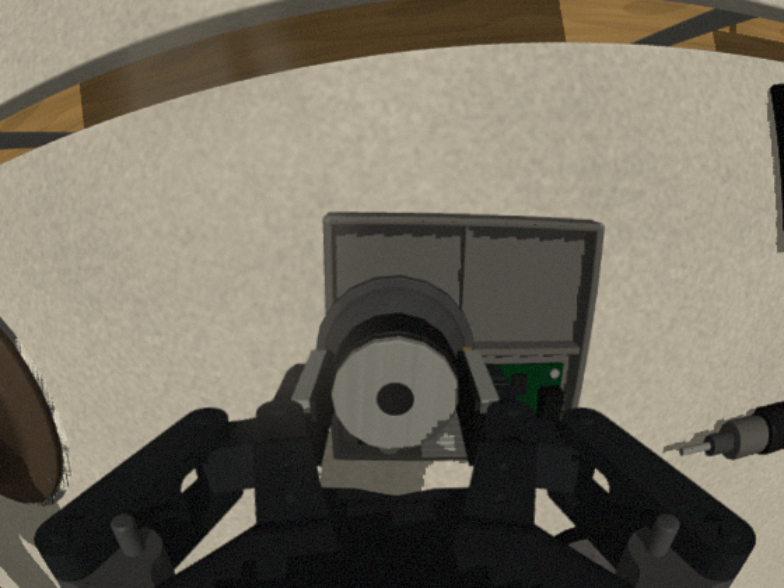

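The driver is held level. In the 784-wide view the tray rim corners are at (325,214) and (603,222), the divider tee is at (464,228), the cross-divider's right end is at (579,348), and the magnet hole is at (395,399).

```bash
python3 - <<'E'
from h import *
a=load('w3'); f=lambda u,v,z: pt(a,u/1.4,v/1.4,z)
print('c2',f(325,214,20),'c1',f(603,222,20),'tee',f(464,228,16),'right',f(579,348,16),'magnet',f(395,399,133),f(395,399,129))
print('bay1 floor',f(468,232,16))
b=load('t0')
for n,p in(('c1',f(603,222,20)),('c2',f(325,214,20))):
  print(n,(proj(b,p)-[160,140])*2.85)
E
```

```text
c2 [385.9 113.7  20. ] c1 [539.2  91.4  20. ] tee [458.6  95.8  16. ] right [524.4  14.2  16. ] magnet [416.7  64.3 133. ] [416.4  62.  129. ]
bay1 floor [460.6  93.4  16. ]
c1 [198.11480573 101.98400952]
c2 [166.04872008 277.45215866]
```

Call:
play_rows(moves=[{"x":2,"y":1.5,"z":-25,"rx":0,"ry":0,"rz":0},{"x":0,"y":0,"z":-30,"rx":0,"ry":0,"rz":0},{"x":0,"y":0,"z":-16,"rx":0,"ry":0,"rz":0},{"x":0,"y":0,"z":-4,"rx":0,"ry":0,"rz":0},{"x":0,"y":0,"z":-4,"rx":0,"ry":0,"rz":0},{"x":0,"y":0,"z":-3,"rx":0,"ry":0,"rz":0},{"x":0,"y":0,"z":-3,"rx":0,"ry":0,"rz":0},{"x":0,"y":0,"z":-2,"rx":0,"ry":0,"rz":0},{"x":0,"y":0,"z":0,"rx":0,"ry":0,"rz":0}])

```text
time: 7.12
ee_pos: [418.3, 67.7, 43.2]
ee_rot: [-3.141, 0.0, 1.439]
force: [-0.1, -0.1, -0.9]
width: 0.489
grasp_force: 41.1
```

Call:
play_rows(moves=[{"x":0,"y":0,"z":-1,"rx":0,"ry":0,"rz":0},{"x":0,"y":0,"z":-1,"rx":0,"ry":0,"rz":0},{"x":0,"y":0,"z":-1,"rx":0,"ry":0,"rz":0},{"x":0,"y":0,"z":0,"rx":0,"ry":0,"rz":0}])

```text
time: 7.62
ee_pos: [418.4, 67.7, 40.9]
ee_rot: [3.141, -0.0, 1.439]
force: [-2.8, -0.9, 5.0]
width: 0.493
grasp_force: 41.8
```

Call:
play_rows(moves=[{"x":0,"y":0,"z":-0.5,"rx":0,"ry":0,"rz":0},{"x":0,"y":0,"z":0,"rx":0,"ry":0,"rz":0}])

```text
time: 7.88
ee_pos: [418.5, 67.8, 40.9]
ee_rot: [3.141, -0.0, 1.439]
force: [-4.2, -1.5, 10.0]
width: 0.493
grasp_force: 42.3
```

Call:
play_rows(moves=[{"x":0,"y":0,"z":0,"rx":0,"ry":0,"rz":0},{"x":0,"y":0,"z":0,"rx":0,"ry":0,"rz":0},{"x":0,"y":0,"z":0,"rx":0,"ry":0,"rz":0},{"x":0,"y":0,"z":0,"rx":0,"ry":0,"rz":0}], fingers=0.7)

```text
time: 8.38
ee_pos: [418.4, 67.7, 39.7]
ee_rot: [-3.141, 0.0, 1.439]
force: [0.1, 0.2, 0.4]
width: 0.701
grasp_force: 0.0
```

Call:
play_rows(moves=[{"x":0,"y":0,"z":10,"rx":0,"ry":0,"rz":0},{"x":0,"y":0,"z":30,"rx":0,"ry":0,"rz":0},{"x":0,"y":0,"z":50,"rx":0,"ry":0,"rz":0},{"x":10,"y":-20,"z":50,"rx":0,"ry":0,"rz":0},{"x":18,"y":-40,"z":30,"rx":0,"ry":0,"rz":0},{"x":20,"y":-45,"z":0,"rx":0,"ry":0,"rz":0},{"x":20,"y":-45,"z":0,"rx":0,"ry":0,"rz":0},{"x":0,"y":-20,"z":0,"rx":0,"ry":0,"rz":0},{"x":0,"y":0,"z":0,"rx":0,"ry":0,"rz":0},{"x":0,"y":0,"z":0,"rx":0,"ry":0,"rz":0}])

```text
time: 9.62
ee_pos: [486.2, -101.9, 210.1]
ee_rot: [3.141, -0.0, 1.439]
force: [0.4, 0.1, 0.6]
width: 0.703
grasp_force: 0.0
```

```bash
python3 - <<'E'
from h import *
a=cap('wrist','w4');b=cap('top','t4'); print(a['state']['time'],a['state']['ee_pos'],a['state']['width'])
p=cv2.resize(b['pixels'][150:270,200:320,::-1],(380,380),interpolation=cv2.INTER_CUBIC)
q=cv2.resize(a['pixels'][:,:,::-1],(400,300)); q=np.vstack([q,np.zeros((80,400,3),np.uint8)])
cv2.imwrite('pics/m4.png',np.hstack([p,q]))
E
```

```text
9.625 [ 486.24907973 -101.88349798  210.13802318] 0.7028936223435385
```

View pics/m4.png

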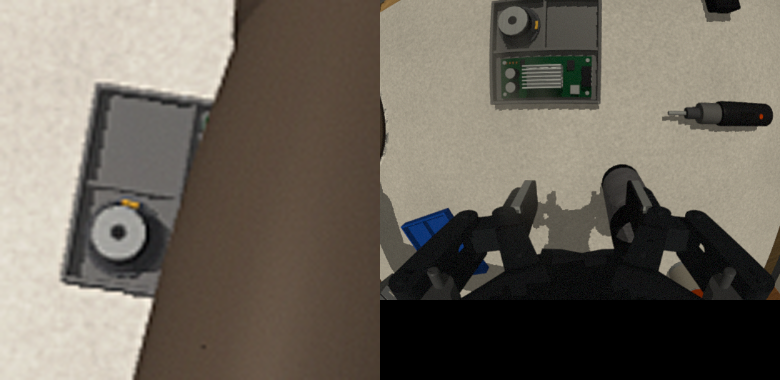

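The driver lies flat and magnet up in sq2 (left panel at (118,235)), and the board is in place. The housing is next, with the rim centre at about (534,-190) from the top view plus the small offset seen between the cameras.

Call:
play_rows(moves=[{"x":12,"y":-20,"z":0,"rx":0,"ry":0,"rz":0},{"x":16,"y":-30,"z":0,"rx":0,"ry":0,"rz":0},{"x":14,"y":-26,"z":0,"rx":0,"ry":0,"rz":0},{"x":6,"y":-12,"z":0,"rx":0,"ry":0,"rz":0},{"x":0,"y":0,"z":0,"rx":0,"ry":0,"rz":0},{"x":0,"y":0,"z":0,"rx":0,"ry":0,"rz":0}], fingers=1)

```text
time: 10.48
ee_pos: [534.1, -189.7, 209.8]
ee_rot: [-3.141, -0.0, 1.439]
force: [-0.1, -0.4, 0.1]
width: 1.001
grasp_force: 0.0
```

```bash
python3 - <<'E'
from h import *
a=cap('wrist','w5'); s=cap('scene','s5'); print(a['state']['time'],a['state']['ee_pos'],a['state']['width'])
q=cv2.resize(a['pixels'][:,:,::-1],(480,360)); p=cv2.resize(s['pixels'][80:260,180:340,::-1],(320,360))
cv2.imwrite('pics/m5.png',np.hstack([q,p]))
E
```

```text
10.475 [ 534.07723152 -189.72667414  209.80885   ] 1.0010214831899729
```

View pics/m5.png

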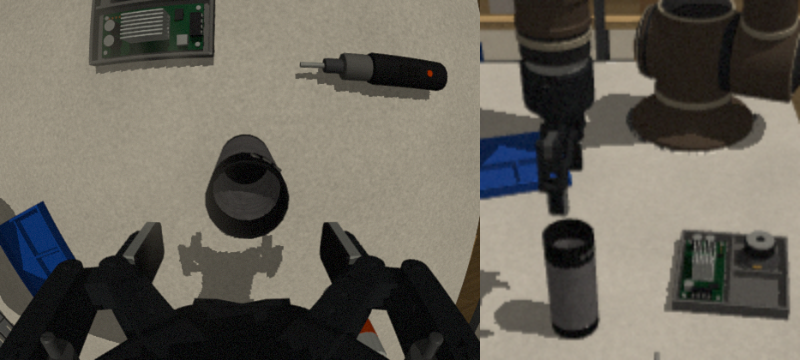

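The housing rim is centred at (247,195) in the left panel, between the fingers.

```bash
python3 - <<'E'
from h import *
a=load('w5'); k=560/480
print(pt(a,247*k,195*k,150),pt(a,206*k,195*k,150),pt(a,288*k,195*k,150))
E
```

```text
[ 538.9 -187.   150. ] [ 509.5 -183.2  150. ] [ 568.4 -191.   150. ]
```

Call:
play_rows(moves=[{"x":0,"y":0,"z":-10,"rx":0,"ry":0,"rz":0}])

```text
time: 10.7
ee_pos: [534.7, -189.9, 200.5]
ee_rot: [3.14, 0.0, 1.439]
force: [0.8, 0.8, -0.8]
width: 0.996
grasp_force: 0.0
```

Call:
play_rows(moves=[{"x":3.5,"y":1.5,"z":-10,"rx":0,"ry":0,"rz":0},{"x":0,"y":0,"z":-20,"rx":0,"ry":0,"rz":0},{"x":0,"y":0,"z":-20,"rx":0,"ry":0,"rz":0},{"x":0,"y":0,"z":-15,"rx":0,"ry":0,"rz":0},{"x":0,"y":0,"z":0,"rx":0,"ry":0,"rz":0}])

```text
time: 11.32
ee_pos: [537.1, -188.3, 133.2]
ee_rot: [-3.139, -0.001, 1.439]
force: [0.1, -0.4, 1.0]
width: 0.999
grasp_force: 0.0
```

Call:
play_rows(moves=[{"x":0,"y":0,"z":0,"rx":0,"ry":0,"rz":0},{"x":0,"y":0,"z":0,"rx":0,"ry":0,"rz":0},{"x":0,"y":0,"z":0,"rx":0,"ry":0,"rz":0},{"x":0,"y":0,"z":0,"rx":0,"ry":0,"rz":0},{"x":0,"y":0,"z":0,"rx":0,"ry":0,"rz":0}], fingers=0, squeeze=40)

```text
time: 11.95
ee_pos: [538.5, -189.1, 136.1]
ee_rot: [3.14, 0.001, 1.439]
force: [-1.1, 1.3, 5.2]
width: 0.716
grasp_force: 44.6
```

Call:
play_rows(moves=[{"x":0,"y":0,"z":10,"rx":0,"ry":0,"rz":0},{"x":0,"y":0,"z":25,"rx":0,"ry":0,"rz":0},{"x":0,"y":0,"z":30,"rx":0,"ry":0,"rz":0},{"x":-2,"y":15,"z":5,"rx":0,"ry":0,"rz":0},{"x":-6,"y":30,"z":0,"rx":0,"ry":0,"rz":0},{"x":-7,"y":40,"z":0,"rx":0,"ry":0,"rz":0},{"x":-7,"y":40,"z":0,"rx":0,"ry":0,"rz":0},{"x":-7,"y":40,"z":0,"rx":0,"ry":0,"rz":0},{"x":-7,"y":40,"z":0,"rx":0,"ry":0,"rz":0},{"x":-5,"y":25,"z":0,"rx":0,"ry":0,"rz":0}])

```text
time: 13.2
ee_pos: [495.3, 43.6, 203.5]
ee_rot: [-3.14, -0.0, 1.441]
force: [0.0, -0.2, -3.8]
width: 0.716
grasp_force: 44.6
```

Call:
play_rows(moves=[{"x":-3,"y":14,"z":0,"rx":0,"ry":0,"rz":0},{"x":0,"y":0,"z":0,"rx":0,"ry":0,"rz":0},{"x":0,"y":0,"z":0,"rx":0,"ry":0,"rz":0},{"x":0,"y":0,"z":0,"rx":0,"ry":0,"rz":0}])

```text
time: 13.7
ee_pos: [494.1, 54.4, 204.7]
ee_rot: [-3.141, 0.0, 1.437]
force: [-0.7, -0.6, -2.5]
width: 0.714
grasp_force: 44.6
```

```bash
python3 - <<'E'
from h import *
a=cap('wrist','w6'); s=cap('scene','s6'); print(a['state']['time'],a['state']['ee_pos'],a['state']['ee_rot'],a['state']['force'])
q=cv2.resize(a['pixels'][:,:,::-1],(480,360)); p=cv2.resize(s['pixels'][80:260,220:380,::-1],(320,360))
cv2.imwrite('pics/m6.png',np.hstack([q,p]))
E
```

```text
13.7 [494.05606017  54.40964358 204.65842223] [-3.14146064e+00  1.85559748e-04  1.43734232e+00] [-0.71640745 -0.57806862 -2.49723167]
```

View pics/m6.png

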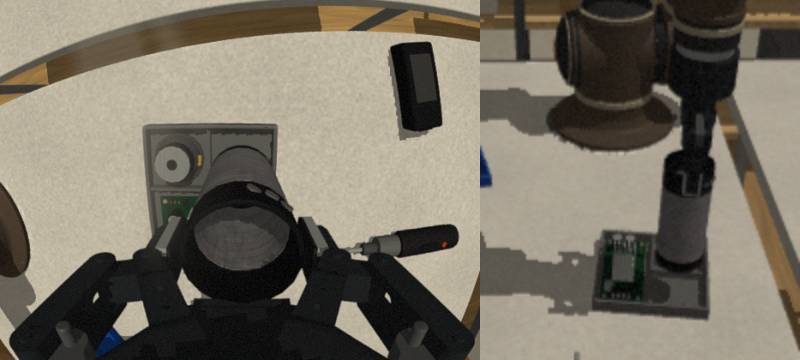

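The housing is held upright over the tray. In the left panel the tray corners are at (144,126) and (277,123), the magnet at (172,165), and the housing rim at about (246,240).

```bash
python3 - <<'E'
from h import *
a=load('w6'); k=560/480
f=lambda u,v,z: pt(a,u*k,v*k,z)
c2,c1=f(144,125.5,20),f(277,123,20)
print(c2,c1,f(172,165,43),f(246,240,220)); print(np.degrees(np.arctan2(*(c1-c2)[[1,0]])),np.linalg.norm(c1-c2))
print(f(210,130,16))
w=load('w4'); g=lambda u,v,z: pt(w,(u-380)*1.4,v*1.4,z)
print('w4', g(491,104,20),g(601,102,20),g(512,19,43))
t=load('t4'); h=lambda u,v,z:pt(t,200+u*120/380,150+v*120/380,z)
print('t4',h(98,85,20),h(64,281,20),h(118,233,43))
E
```

```text
[387.3 112.6  20. ] [540.   92.7  20. ] [419.3  65.5  43. ] [497.7  62.2 220. ]
-7.424991511205702 153.99123351671676
[463.5  94.4  16. ]
w4 [363.7 -40.7  20. ] [519.4 -61.7  20. ] [418.9  67.4  43. ]
t4 [536.6  87.8  20. ] [382.6 108.8  20. ] [417.2  66.1  43. ]
```

```bash
python3 - <<'E'
from h import *
a=load('w6'); k=560/480
f=lambda u,v,z: pt(a,u*k,v*k,z)
print(f(243,147,70),f(272,165,70),f(212,165,70))
s=load('s6')
for c in((494,54),(494,58),(494,62)):
  P=[(proj(s,[c[0]+31*np.cos(t),c[1]+31*np.sin(t),70])-[220,80])*2+[480,0] for t in np.linspace(0,6.28,60)]; P=np.array(P); 
  Q=np.array([(proj(s,[c[0]+31*np.cos(t),c[1]+31*np.sin(t),220])-[220,80])*2+[480,0] for t in np.linspace(0,6.28,60)])
  print(c,P.min(0),P.max(0),Q.min(0),Q.max(0))
# measured sides of housing in full-res scene image
im=s['pixels'][:,:,:].astype(int)
for v in (185,195,205): print(v,im[v,295:345].sum(1))
E
```

```text
[499.3  79.   70. ] [525.   57.7  70. ] [467.   65.5  70. ]
(494, 54) [657.67748762 243.24073643] [704.75185335 273.02796124] [666.3652965  147.68461512] [718.17488535 175.50983361]
(494, 58) [660.68447949 243.18971028] [707.76378489 272.9688032 ] [669.66861603 147.64782843] [721.48415216 175.46524538]
(494, 62) [663.69034731 243.13870281] [710.77458537 272.90966784] [672.97057835 147.61105651] [724.79205245 175.420676  ]
185 [484 481 485 476 483 487 491 485 492 484 485 480 479 482 407 165 136 132
 142 149 125 129 137 149 130 148 144 153 140 141 166 164 164 177 189 190
 191 198 203 286 466 485 493 480 480 474 487 489 494 498]
195 [358 437 450 453 458 455 457 459 459 471 464 475 475 453 178 139 146 131
 136 135 131 128 132 141 135 162 158 168 162 181 186 180 176 186 198 202
 209 210 413 477 478 480 481 479 480 481 481 489 490 488]
205 [222  97 215 104  56 123  98 108 188 123 149 220 133  76 121 142 147 133
 156 148 148 137 139 140 144 139 157 157 165 174 168 175 181 187 192 198
 176 160 282 475 488 492 495 501 498 506 500 485 486 494]
```

Call:
play_rows(moves=[{"x":0,"y":2,"z":-15,"rx":0,"ry":0,"rz":0},{"x":0,"y":0,"z":-20,"rx":0,"ry":0,"rz":0},{"x":0,"y":0,"z":-8,"rx":0,"ry":0,"rz":0},{"x":0,"y":0,"z":-5,"rx":0,"ry":0,"rz":0},{"x":0,"y":0,"z":-4,"rx":0,"ry":0,"rz":0},{"x":0,"y":0,"z":0,"rx":0,"ry":0,"rz":0}])

```text
time: 14.55
ee_pos: [494.0, 57.2, 152.9]
ee_rot: [3.141, -0.0, 1.439]
force: [0.2, -0.5, -2.2]
width: 0.717
grasp_force: 44.6
```

Call:
play_rows(moves=[{"x":0,"y":0,"z":-3,"rx":0,"ry":0,"rz":0},{"x":0,"y":0,"z":-3,"rx":0,"ry":0,"rz":0},{"x":0,"y":0,"z":-3,"rx":0,"ry":0,"rz":0},{"x":0,"y":0,"z":0,"rx":0,"ry":0,"rz":0}])

```text
time: 15.05
ee_pos: [493.7, 57.2, 143.5]
ee_rot: [-3.141, 0.0, 1.439]
force: [-0.2, -0.2, -2.2]
width: 0.721
grasp_force: 44.7
```

Call:
play_rows(moves=[{"x":0,"y":0,"z":-1,"rx":0,"ry":0,"rz":0},{"x":0,"y":0,"z":-1,"rx":0,"ry":0,"rz":0},{"x":0,"y":0,"z":-1,"rx":0,"ry":0,"rz":0},{"x":0,"y":0,"z":-1,"rx":0,"ry":0,"rz":0},{"x":0,"y":0,"z":0,"rx":0,"ry":0,"rz":0}])

```text
time: 15.68
ee_pos: [493.9, 57.2, 140.2]
ee_rot: [3.141, -0.0, 1.439]
force: [-0.9, 0.1, 1.1]
width: 0.715
grasp_force: 44.9
```

Call:
play_rows(moves=[{"x":0,"y":0,"z":-0.7,"rx":0,"ry":0,"rz":0},{"x":0,"y":0,"z":0,"rx":0,"ry":0,"rz":0}])

```text
time: 15.92
ee_pos: [494.0, 57.3, 140.1]
ee_rot: [3.141, -0.0, 1.439]
force: [-2.9, 0.1, 5.1]
width: 0.718
grasp_force: 45.5
```

Call:
play_rows(moves=[{"x":0,"y":0,"z":0,"rx":0,"ry":0,"rz":0},{"x":0,"y":0,"z":0,"rx":0,"ry":0,"rz":0},{"x":0,"y":0,"z":0,"rx":0,"ry":0,"rz":0},{"x":0,"y":0,"z":0,"rx":0,"ry":0,"rz":0},{"x":0,"y":0,"z":0,"rx":0,"ry":0,"rz":0}], fingers=1)

```text
time: 16.55
ee_pos: [493.9, 57.2, 139.0]
ee_rot: [-3.142, 0.0, 1.439]
force: [-0.3, -0.3, -0.3]
width: 1.002
grasp_force: 0.0
```

Call:
play_rows(moves=[{"x":0,"y":0,"z":10,"rx":0,"ry":0,"rz":0},{"x":0,"y":0,"z":30,"rx":0,"ry":0,"rz":0},{"x":0,"y":0,"z":50,"rx":0,"ry":0,"rz":0},{"x":-10,"y":-25,"z":10,"rx":0,"ry":0,"rz":0},{"x":-16,"y":-42,"z":0,"rx":0,"ry":0,"rz":0},{"x":-16,"y":-42,"z":0,"rx":0,"ry":0,"rz":0},{"x":-16,"y":-43,"z":-25,"rx":0,"ry":0,"rz":0},{"x":0,"y":0,"z":-50,"rx":0,"ry":0,"rz":0},{"x":0,"y":0,"z":-50,"rx":0,"ry":0,"rz":0},{"x":0,"y":0,"z":-40,"rx":0,"ry":0,"rz":0}])

```text
time: 17.8
ee_pos: [435.6, -95.0, 73.1]
ee_rot: [3.141, 0.0, 1.438]
force: [-0.6, -0.6, 0.4]
width: 1.007
grasp_force: 0.0
```

Call:
play_rows(moves=[{"x":0,"y":0,"z":-30,"rx":0,"ry":0,"rz":0},{"x":0,"y":0,"z":-15,"rx":0,"ry":0,"rz":0},{"x":0,"y":0,"z":-3,"rx":0,"ry":0,"rz":0},{"x":0,"y":0,"z":0,"rx":0,"ry":0,"rz":0},{"x":0,"y":0,"z":0,"rx":0,"ry":0,"rz":0}])

```text
time: 18.42
ee_pos: [436.8, -95.0, 27.3]
ee_rot: [3.14, 0.0, 1.439]
force: [-0.6, -0.4, 0.2]
width: 1.002
grasp_force: 0.0
```

```bash
python3 - <<'E'
from h import *
a=cap('wrist','w7'); s=cap('scene','s7'); print(a['state']['time'],a['state']['ee_pos'],a['state']['force'])
q=cv2.resize(a['pixels'][:,:,::-1],(480,360)); p=cv2.resize(s['pixels'][100:260,220:362,::-1],(320,360),interpolation=cv2.INTER_CUBIC)
cv2.imwrite('pics/m7.png',np.hstack([q,p]))
E
```

```text
18.425 [436.81808687 -94.98956236  27.25959974] [-0.60354588 -0.3629293   0.2371177 ]
```

View pics/m7.png

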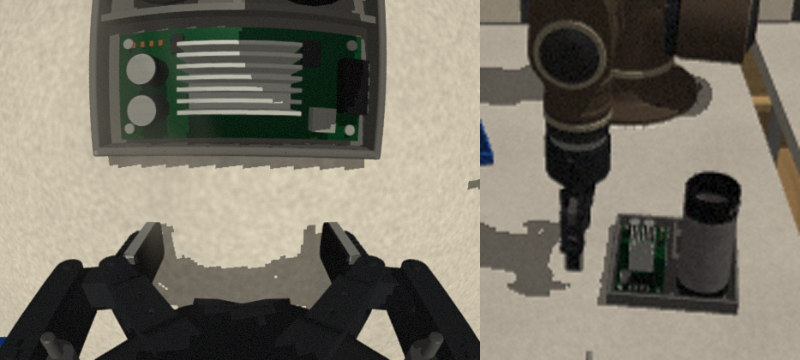

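The housing stands in sq1, the board is in its bay, and the -y wall (95,155)–(380,157) is square to and centred on the open fingers. Next I lower to push height.

Call:
play_rows(moves=[{"x":0,"y":0,"z":-5,"rx":0,"ry":0,"rz":0},{"x":0,"y":0,"z":-3,"rx":0,"ry":0,"rz":0},{"x":0,"y":0,"z":-2,"rx":0,"ry":0,"rz":0},{"x":0,"y":0,"z":0,"rx":0,"ry":0,"rz":0}])

```text
time: 19.02
ee_pos: [435.7, -94.8, 15.8]
ee_rot: [-3.141, -0.0, 1.439]
force: [-0.9, 0.5, 0.5]
width: 1.0
grasp_force: 0.0
```

Call:
play_rows(moves=[{"x":0,"y":0,"z":-2,"rx":0,"ry":0,"rz":0},{"x":0,"y":0,"z":-1,"rx":0,"ry":0,"rz":0},{"x":0,"y":0,"z":0,"rx":0,"ry":0,"rz":0}])

```text
time: 19.4
ee_pos: [435.8, -94.8, 13.0]
ee_rot: [-3.141, 0.0, 1.439]
force: [0.0, 0.2, -1.1]
width: 0.999
grasp_force: 0.0
```

Call:
play_rows(moves=[{"x":0,"y":0,"z":-2,"rx":0,"ry":0,"rz":0},{"x":0,"y":0,"z":-2,"rx":0,"ry":0,"rz":0},{"x":0,"y":0,"z":-1,"rx":0,"ry":0,"rz":0},{"x":0,"y":0,"z":0,"rx":0,"ry":0,"rz":0}])

```text
time: 19.9
ee_pos: [435.8, -94.8, 8.0]
ee_rot: [-3.141, -0.0, 1.439]
force: [-0.1, -0.6, -0.9]
width: 0.999
grasp_force: 0.0
```

Call:
play_rows(moves=[{"x":0.8,"y":6,"z":0,"rx":0,"ry":0,"rz":0},{"x":0.8,"y":6,"z":0,"rx":0,"ry":0,"rz":0},{"x":0.8,"y":6,"z":0,"rx":0,"ry":0,"rz":0},{"x":0.5,"y":4,"z":0,"rx":0,"ry":0,"rz":0},{"x":0.3,"y":2,"z":0,"rx":0,"ry":0,"rz":0},{"x":0.3,"y":2,"z":0,"rx":0,"ry":0,"rz":0},{"x":0.3,"y":2,"z":0,"rx":0,"ry":0,"rz":0},{"x":0.3,"y":2,"z":0,"rx":0,"ry":0,"rz":0},{"x":0.3,"y":2,"z":0,"rx":0,"ry":0,"rz":0},{"x":0.3,"y":2,"z":0,"rx":0,"ry":0,"rz":0}])

```text
time: 21.15
ee_pos: [440.8, -61.4, 8.1]
ee_rot: [3.141, 0.002, 1.438]
force: [0.2, -5.3, -1.1]
width: 0.998
grasp_force: 2.4
```

Call:
play_rows(moves=[{"x":0.4,"y":3,"z":0,"rx":0,"ry":0,"rz":0},{"x":0.5,"y":4,"z":0,"rx":0,"ry":0,"rz":0},{"x":0.7,"y":5,"z":0,"rx":0,"ry":0,"rz":0},{"x":0.7,"y":5,"z":0,"rx":0,"ry":0,"rz":0},{"x":0.7,"y":5,"z":0,"rx":0,"ry":0,"rz":0},{"x":0.7,"y":5,"z":0,"rx":0,"ry":0,"rz":0},{"x":0.7,"y":5,"z":0,"rx":0,"ry":0,"rz":0},{"x":0.7,"y":5,"z":0,"rx":0,"ry":0,"rz":0},{"x":0.5,"y":4,"z":0,"rx":0,"ry":0,"rz":0},{"x":0.4,"y":3,"z":0,"rx":0,"ry":0,"rz":0}])

```text
time: 22.4
ee_pos: [446.4, -17.3, 8.1]
ee_rot: [-3.141, 0.002, 1.439]
force: [-1.2, -4.8, 0.1]
width: 0.999
grasp_force: 3.0
```

```bash
python3 - <<'E'
from h import *
for n in('w7',): a0=load(n)
a=cap('wrist','w8'); s=a['state']; print(s['time'],s['ee_pos'],s['force'],s['torque'],s['width'])
# board green centroid & angle in wrist view
for c in(a0,a):
  p=c['pixels'].astype(int); m=((p[...,1]>p[...,0]+25)&(p[...,1]>p[...,2]+10)).astype(np.uint8)
  ys,xs=np.nonzero(m); print(len(xs),cv2.minAreaRect(np.c_[xs,ys].astype(np.float32)))
E
```

```text
22.4 [446.35609856 -17.32936929   8.10437343] [-1.24924958 -4.83632845  0.13502811] [-1.08530369  0.078342   -0.00206197] 0.9987807508014434
6156 ((281.30126953125, 96.46013641357422), (276.3989562988281, 129.29624938964844), 0.9655678272247314)
13182 ((280.63519287109375, 170.94825744628906), (316.0523681640625, 143.88504028320312), 0.37694045901298523)
```

Call:
play_rows(moves=[{"x":0.5,"y":4,"z":0,"rx":0,"ry":0,"rz":0},{"x":0.7,"y":5,"z":0,"rx":0,"ry":0,"rz":0},{"x":0.8,"y":6,"z":0,"rx":0,"ry":0,"rz":0},{"x":0.8,"y":6,"z":0,"rx":0,"ry":0,"rz":0},{"x":0.8,"y":6,"z":0,"rx":0,"ry":0,"rz":0},{"x":0.8,"y":6,"z":0,"rx":0,"ry":0,"rz":0},{"x":0.8,"y":6,"z":0,"rx":0,"ry":0,"rz":0},{"x":0.8,"y":6,"z":0,"rx":0,"ry":0,"rz":0},{"x":0.8,"y":6,"z":0,"rx":0,"ry":0,"rz":0},{"x":0.8,"y":6,"z":0,"rx":0,"ry":0,"rz":0}])

```text
time: 23.7
ee_pos: [453.9, 39.6, 8.1]
ee_rot: [-3.141, 0.002, 1.438]
force: [-1.1, -7.1, 1.6]
width: 1.0
grasp_force: 3.2
```

Call:
play_rows(moves=[{"x":0.8,"y":6,"z":0,"rx":0,"ry":0,"rz":0},{"x":0.8,"y":6,"z":0,"rx":0,"ry":0,"rz":0},{"x":0.8,"y":6,"z":0,"rx":0,"ry":0,"rz":0},{"x":0.8,"y":6,"z":0,"rx":0,"ry":0,"rz":0},{"x":0.8,"y":6,"z":0,"rx":0,"ry":0,"rz":0},{"x":0.8,"y":6,"z":0,"rx":0,"ry":0,"rz":0},{"x":0.8,"y":6,"z":0,"rx":0,"ry":0,"rz":0},{"x":0.8,"y":6,"z":0,"rx":0,"ry":0,"rz":0},{"x":0.8,"y":6,"z":0,"rx":0,"ry":0,"rz":0},{"x":0.8,"y":6,"z":0,"rx":0,"ry":0,"rz":0}])

```text
time: 24.95
ee_pos: [461.8, 99.4, 8.1]
ee_rot: [-3.141, 0.002, 1.438]
force: [-0.6, -6.9, 2.4]
width: 1.001
grasp_force: 3.4
```

Call:
play_rows(moves=[{"x":0.8,"y":6,"z":0,"rx":0,"ry":0,"rz":0},{"x":0.8,"y":6,"z":0,"rx":0,"ry":0,"rz":0},{"x":0.8,"y":6,"z":0,"rx":0,"ry":0,"rz":0},{"x":0.8,"y":6,"z":0,"rx":0,"ry":0,"rz":0},{"x":0.8,"y":6,"z":0,"rx":0,"ry":0,"rz":0},{"x":0.8,"y":6,"z":0,"rx":0,"ry":0,"rz":0},{"x":0.8,"y":6,"z":0,"rx":0,"ry":0,"rz":0},{"x":0.8,"y":6,"z":0,"rx":0,"ry":0,"rz":0},{"x":0.5,"y":4,"z":0,"rx":0,"ry":0,"rz":0},{"x":0.3,"y":2,"z":0,"rx":0,"ry":0,"rz":0}])

```text
time: 26.2
ee_pos: [468.9, 153.3, 8.1]
ee_rot: [-3.141, 0.003, 1.438]
force: [-1.4, -8.4, 3.6]
width: 0.999
grasp_force: 3.8
```

```bash
python3 - <<'E'
from h import *
a=cap('wrist','w9'); s=a['state']; print(s['time'],s['ee_pos'],s['force'],s['torque'],s['width'])
p=a['pixels'].astype(int); m=((p[...,1]>p[...,0]+25)&(p[...,1]>p[...,2]+10)).astype(np.uint8)
ys,xs=np.nonzero(m); print(len(xs),cv2.minAreaRect(np.c_[xs,ys].astype(np.float32)))
E
```

```text
26.2 [468.8560553  153.27082679   8.09529768] [-1.43757347 -8.44585625  3.61659667] [-1.42502548  0.15137024  0.02728327] 0.998571716987121
13409 ((280.4999694824219, 170.49998474121094), (316.99993896484375, 142.99996948242188), -0.0)
```

Call:
play_rows(moves=[{"x":0.5,"y":4,"z":0,"rx":0,"ry":0,"rz":0},{"x":0.8,"y":6,"z":0,"rx":0,"ry":0,"rz":0},{"x":0.8,"y":6,"z":0,"rx":0,"ry":0,"rz":0},{"x":0.8,"y":6,"z":0,"rx":0,"ry":0,"rz":0},{"x":0.8,"y":6,"z":0,"rx":0,"ry":0,"rz":0},{"x":0.8,"y":6,"z":0,"rx":0,"ry":0,"rz":0},{"x":0.8,"y":6,"z":0,"rx":0,"ry":0,"rz":0},{"x":0.8,"y":6,"z":0,"rx":0,"ry":0,"rz":0},{"x":0.8,"y":6,"z":0,"rx":0,"ry":0,"rz":0},{"x":0.8,"y":6,"z":0,"rx":0,"ry":0,"rz":0}])

```text
time: 27.5
ee_pos: [476.4, 211.0, 8.0]
ee_rot: [-3.141, 0.003, 1.438]
force: [-0.5, -7.7, 4.0]
width: 1.001
grasp_force: 4.0
```

Call:
play_rows(moves=[{"x":0.8,"y":6,"z":0,"rx":0,"ry":0,"rz":0},{"x":0.8,"y":6,"z":0,"rx":0,"ry":0,"rz":0},{"x":0.8,"y":6,"z":0,"rx":0,"ry":0,"rz":0},{"x":0.8,"y":6,"z":0,"rx":0,"ry":0,"rz":0},{"x":0.8,"y":6,"z":0,"rx":0,"ry":0,"rz":0},{"x":0.8,"y":6,"z":0,"rx":0,"ry":0,"rz":0},{"x":0.8,"y":6,"z":0,"rx":0,"ry":0,"rz":0},{"x":0.7,"y":5,"z":0,"rx":0,"ry":0,"rz":0},{"x":0.4,"y":3,"z":0,"rx":0,"ry":0,"rz":0},{"x":0.2,"y":2,"z":0,"rx":0,"ry":0,"rz":0}])

```text
time: 28.75
ee_pos: [483.3, 262.8, 8.0]
ee_rot: [-3.141, 0.003, 1.438]
force: [-1.3, -8.7, 4.8]
width: 1.002
grasp_force: 4.1
```

Call:
play_rows(moves=[{"x":0,"y":0,"z":0,"rx":0,"ry":0,"rz":0},{"x":-0.5,"y":-4,"z":0,"rx":0,"ry":0,"rz":0},{"x":-3,"y":-20,"z":0,"rx":0,"ry":0,"rz":0},{"x":-5,"y":-36,"z":10,"rx":0,"ry":0,"rz":0},{"x":0,"y":-20,"z":30,"rx":0,"ry":0,"rz":0},{"x":0,"y":0,"z":50,"rx":0,"ry":0,"rz":0},{"x":0,"y":0,"z":30,"rx":0,"ry":0,"rz":0},{"x":0,"y":0,"z":0,"rx":0,"ry":0,"rz":0},{"x":0,"y":0,"z":0,"rx":0,"ry":0,"rz":0}])

```text
time: 29.88
ee_pos: [474.9, 183.5, 127.3]
ee_rot: [-3.141, 0.0, 1.438]
force: [0.3, -0.2, -0.1]
width: 0.997
grasp_force: 0.0
```

```bash
python3 - <<'E'
from h import *
a=cap('wrist','w10'); s=a['state']; print(s['time'],s['ee_pos'],s['force'])
t=cap('top','t10'); cap('scene','s10')
# predicted tray rim / edges in top, wrist; grey-wall detection along side edge
for c,n in((t,'t'),):
  p=c['pixels'].astype(int); m=((p[...,1]>p[...,0]+25)&(p[...,1]>p[...,2]+10)).astype(np.uint8); ys,xs=np.nonzero(m)
  if len(xs): r=cv2.minAreaRect(np.c_[xs,ys].astype(np.float32)); print(len(xs),[pt(c,*q,10) for q in cv2.boxPoints(r)])
p=a['pixels'].astype(int); m=((p[...,1]>p[...,0]+25)&(p[...,1]>p[...,2]+10)).astype(np.uint8); ys,xs=np.nonzero(m)
r=cv2.minAreaRect(np.c_[xs,ys].astype(np.float32)); print(len(xs),r,[pt(a,*q,10) for q in cv2.boxPoints(r)])
# column scan down through tray centre: brightness, to see wall and gap
u=int(r[0][0])
for v in range(int(r[0][1]),400,6): print(v,p[v,u].tolist(),pt(a,u,v,0)[:2].tolist(),end=' ')
E
```

```text
29.875 [474.85977338 183.53587279 127.32539789] [ 0.33429842 -0.1815895  -0.13973588]
1459 ((279.0212097167969, 42.20092010498047), (170.51028442382812, 74.38423156738281), 0.434050589799881) [array([422.1, 292.7,  10. ]), array([429.7, 353.4,  10. ]), array([559.4, 334.4,  10. ]), array([550.1, 274.3,  10. ])]
42 [128, 129, 119] [490.2, 312.4] 48 [66, 66, 63] [489.6, 307.5] 54 [61, 63, 57] [488.9, 302.6] 60 [23, 36, 25] [488.3, 297.8] 66 [9, 24, 10] [487.6, 292.9] 72 [0, 23, 9] [487.0, 288.2] 78 [13, 25, 8] [486.4, 283.4] 84 [80, 80, 71] [485.7, 278.7] 90 [61, 61, 49] [485.1, 274.0] 96 [93, 87, 79] [484.5, 269.3] 102 [126, 120, 105] [483.9, 264.6] 108 [169, 161, 142] [483.2, 259.9] 114 [164, 156, 137] [482.6, 255.2] 120 [172, 164, 146] [482.0, 250.5] 126 [163, 154, 140] [481.3, 245.8] 132 [65, 46, 25] [480.7, 241.1] 138 [75, 55, 34] [480.1, 236.4] 144 [83, 66, 40] [479.5, 231.7] 150 [70, 51, 28] [478.8, 227.0] 156 [75, 57, 35] [478.2, 222.3] 162 [76, 58, 33] [477.5, 217.5] 168 [74, 59, 35] [476.9, 212.7] 174 [74, 60, 31] [476.2, 207.9] 180 [120, 113, 103] [475.6, 203.0] 186 [173, 16
[... 475 characters left out ...]
3] 270 [164, 156, 140] [464.8, 123.4] 276 [168, 158, 138] [463.9, 117.5] 282 [162, 157, 135] [463.1, 111.3] 288 [166, 160, 141] [462.2, 105.1] 294 [168, 159, 140] [461.4, 98.7] 300 [92, 86, 78] [460.5, 92.2] 306 [89, 86, 75] [459.6, 85.6] 312 [96, 89, 80] [458.6, 78.7] 318 [90, 87, 77] [457.7, 71.7] 324 [92, 86, 76] [456.7, 64.5] 330 [86, 81, 72] [455.7, 57.1] 336 [92, 85, 76] [454.6, 49.5] 342 [91, 85, 76] [453.5, 41.6] 348 [85, 82, 71] [452.4, 33.5] 354 [23, 24, 19] [451.3, 25.2] 360 [29, 25, 26] [450.1, 16.5] 366 [14, 17, 17] [448.8, 7.6] 372 [13, 3, 14] [447.5, -1.7] 378 [0, 11, 5] [446.2, -11.3] 384 [0, 1, 6] [444.8, -21.3] 390 [16, 13, 14] [443.4, -31.7] 396 [12, 10, 14] [441.9, -42.6]
```

```bash
python3 -c "
from h import *
print(robot.job_done())"
```

```text
the job is handed in; nothing more can be done
None
```

The drive unit and then the housing went into their square bays beside the board, the tray was slid level across the gap until its rear corner was about 19 mm past it, and I handed the job in; no verdict was returned, and I didn't re-check the drive unit and housing in their bays after the slide.

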